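Load and wind up the clockwork parts shaker

ROBOT

A 6-joint arm with a two-finger parallel gripper is mounted at the origin on a cart in front of the work surface, level with it; the furniture and walls round the work are solid. World frame = base frame: x ahead of the robot, y to its left, z up, the work surface at z = 0. Lengths are in m, angles in rad, forces in N, time in s.
With the tool pointing down it reaches from about 0.35 to 1 m from the base axis. Payload 7.1 kg.
Tool frame: the origin (TCP) lies between the finger pads; the fingertips stand 22 mm ahead of it and the grasp point (between the pads) lies 3 mm ahead of it; z points along the fingers, y is the line along which they close (so a half turn about z gives the same grasp; the last joint's range is limited). The gripper opens to 85 mm and grips with 20 to 120 N. Pads are 22 mm wide; open, the fingers measure 114 mm over their backs; the gripper's body (76 mm by 85 mm) begins 54 mm behind the grasp point. The pads swing forward as they close: fully open they stand 13 mm farther back than shut.
Start: joints at [-0.019, 0.423, 1.63, -0, 1.089, -0.019], TCP at [0.625, 0, 0.253] pointing down, gripper open.
Joint ranges: [-3, 3], [-0.9, 2.11], [0.09, 2.58], [-1.31, 4.45], [0.11, 2.69], [-2.54, 2.54]. Speed limits (rad/s): [2.39, 2.39, 3.01, 3.14, 3.14, 3.14].

INTERFACE

Orientations are given as a rotation vector (axis times angle).
In Python, from rig import manip gives the robot as it stands. The module is installed in compiled form; this text tells all that it offers. Calls block until the motion is done:
- manip.move_to(position, orientation): joint-space move of the TCP to a pose.
- manip.servo_line(position, orientation=None, rate=0.15): straight line of the TCP; orientation=None keeps the orientation; rate is the mean speed in m/s.
- manip.set_joints(angles): joint-space move.
- manip.command_gripper(opening, f_grip=None): finger opening in m; f_grip is the grip in N (None keeps the last); returns when the fingers have stopped.
- manip.hold(seconds).
- manip.solve_ik(position, orientation): joint angles nearest the present ones, or None.
- manip.camera(name): name is "scene" or "side" or "wrist"; returns a dict with "image" (384x512x3 uint8, red, green, blue), "fx", "fy", "cx", "cy" (pixels), "k1" (the pictures are not rectified: a ray, as slopes to the right and down, at radius r is drawn at 1 + k1 r^2 times it, then the intrinsics apply), "cam_to_world" (4x4, takes a point from camera to world coordinates); the wrist camera has in their place "mount" (4x4, takes a point from camera to tool coordinates, whose origin is the TCP and whose axes are the flange's). Camera axes: x right, y down, z forward; pixel columns grow to the right and rows downward; lengths in m; the calibration is good to about 2 mm. A picture is of the moment at which its call begins: read the wrist's pose just before it. There is no depth.
A pose or a line that the arm cannot do raises manip.IKError and nothing moves.
- manip.sign_off(): hands the job in; it is judged then, once.
Readings, each from a call of its own:
- manip.get_time(): time.
- manip.get_joint_positions(): joint angles.
- manip.get_joint_vel(): joint speeds.
- manip.get_tau(): joint torques, N m.
- manip.get_position(): TCP position.
- manip.get_ee_rot(): TCP orientation.
- manip.get_contact_force(): force on the tool from outside, world axes, zero at the start.
- manip.get_torque(): the same for the moment, N m.
- manip.get_width(): finger opening in m.
- manip.get_grip_force(): force on a finger pad.
Only numpy, scipy, OpenCV 4.12 (cv2) and the standard library are available. Lean on these libraries where they do the work, as an engineer would, in place of code of your own. Each camera call takes 0.05 s, during which the arm holds its last target. There are 200 camera calls.

TASK

Get the clockwork parts shaker ready to clean the bolts. First swing its red brake lever fully over to the far side; then slide the tub's cover back, put every hex bolt that lies on the saw table into the tub, and slide the cover fully shut again. Last, wind the brass key clockwise, turn by turn, until you feel it come up against its stop, and leave the router bit, the tape measure and the hex keys where they are.

Things in the scene. Friction and masses are not known exactly. Their poses are not given: they have to be found in the camera images.
- shaker: clockwork parts shaker fixed to the saw table: dark base plate 130 x 300 mm; its right half (from the robot) a green motor box, 120 x 150 mm, top at z = 72 mm, with key and brake lever on top; its left half a steel tub with a sliding cover. Origin on the table at the plate's centre; own x points to the back (away from the robot), y left towards the tub, z up
- tub_floor (a point): centre of the tub's inner floor, 15 mm above the table; axes as the shaker's. The tub is 120 x 120 mm inside (walls 5 mm), its rim 82 mm above the table; two cover guides on its left and right rims rise to 90 mm and run out 106 mm behind it
- cover_knob (a point): middle of the grip of the black round knob near the cover's front edge, 111 mm above the table; grip 22 mm in diameter, its top 6 mm above this point, its underside 10 mm below; the cover plate's upper face is 24 mm below. 45 mm in front of the plate's centre; axes as the shaker's
- cover (a joint): slide of the aluminium cover (134 x 126 mm, 4 mm thick) along the shaker's +x, in m: 0 shut over the tub, 0.11 fully back; about 1.5 N of friction, stays where it is left
- key_wing (a point): centre of the wing of the brass winding key, 103 mm above the table, on the key's upright axis; the wing is 46 mm long along this point's x, 10 mm thick along its y and 30 mm tall (15 mm above and below), 31 mm above the motor box. Grip it across its thickness from above; same after half a turn. It turns with the key
- key (a joint): winding key's angle in rad, growing clockwise seen from above; 0 is run down, found at 0 to 2.4. A spring resists more and more (about 0.09 N m at first, under 0.2 at the end); it holds wherever it is let go. A rigid unmarked stop comes between 5 and 10 rad and has to be felt: the key then follows the hand no further
- brake_tip (a point): centre of the red ball, 26 mm in diameter, on the brake lever at the right of the motor box; 55 mm out from the lever's pivot, which lies 94 mm above the table at shaker x = 0, y = -118 mm; the ball swings from x = -26 mm to x = +26 mm, 142 mm above the table at both ends, 149 in the middle
- brake (a joint): angle of the brake lever in rad: 0 leaning to the front (towards the robot), 1.0 its end stop leaning to the back; it swings in the shaker's x-z plane and stays where it is left, light friction
- bolt_a: grey steel hex bolt, 57 mm long, lying on its side; 10 mm thick shank, head 18 mm across and 8 mm thick. Origin under the middle of its length, on the surface it lies on (once it has rolled, within 8 mm of its axis); own x runs along the bolt from the head (x = -28 mm) to the tip. 30 to 60 g. Grasp the shank across, from above. None if absent in this run
- bolt_b: grey steel hex bolt, 67 mm long, lying on its side; 10 mm thick shank, head 18 mm across and 8 mm thick. Origin under the middle of its length, on the surface it lies on (once it has rolled, within 8 mm of its axis); own x runs along the bolt from the head (x = -34 mm) to the tip. 30 to 60 g. Grasp the shank across, from above. None if absent in this run
- bolt_c: grey steel hex bolt, 47 mm long, lying on its side; 10 mm thick shank, head 18 mm across and 8 mm thick. Origin under the middle of its length, on the surface it lies on (once it has rolled, within 8 mm of its axis); own x runs along the bolt from the head (x = -24 mm) to the tip. 30 to 60 g. Grasp the shank across, from above. None if absent in this run
- bolt_d: grey steel hex bolt, 67 mm long, lying on its side; 10 mm thick shank, head 18 mm across and 8 mm thick. Origin under the middle of its length, on the surface it lies on (once it has rolled, within 8 mm of its axis); own x runs along the bolt from the head (x = -34 mm) to the tip. 30 to 60 g. Grasp the shank across, from above. None if absent in this run
- bolt_e: grey steel hex bolt, 57 mm long, lying on its side; 10 mm thick shank, head 18 mm across and 8 mm thick. Origin under the middle of its length, on the surface it lies on (once it has rolled, within 8 mm of its axis); own x runs along the bolt from the head (x = -28 mm) to the tip. 30 to 60 g. Grasp the shank across, from above. None if absent in this run
- router_bit_loose: router bit with a grey 12 mm shank and red cutter, 60 x 21 x 13 mm, lying on the table left of the rip fence; origin under its centre, x along it. Not to be moved
- tape_measure_loose: blue tape measure, 82 x 44 x 68 mm tall, standing between saw blade and rip fence; origin under its centre. Not to be moved
- hex_key_loose: dark L-shaped hex key, 80 x 31 x 9 mm, lying at the left edge of the table; origin under its centre. Not to be moved
Things that resemble listed ones, but are neither listed nor needed, are in the scene too. Leave any pink or turquoise look-alike of the bolt_d alone.

How it is judged:
On the way, in this order (a step that is already met when the one before it is completed fails the run):
1. the brake lever is swung over to the back (value of joint brake above 0.85 rad), for 0.2 s.
2. every bolt present lies in the tub and the cover is shut over them (x of bolt_a in the frame of tub_floor between -0.06 and 0.06 m and y of bolt_a in the frame of tub_floor between -0.06 and 0.06 m and z of bolt_a in the frame of tub_floor between -0.005 and 0.05 m and x of bolt_b in the frame of tub_floor between -0.06 and 0.06 m and y of bolt_b in the frame of tub_floor between -0.06 and 0.06 m and z of bolt_b in the frame of tub_floor between -0.005 and 0.05 m and x of bolt_c in the frame of tub_floor between -0.06 and 0.06 m and y of bolt_c in the frame of tub_floor between -0.06 and 0.06 m and z of bolt_c in the frame of tub_floor between -0.005 and 0.05 m and x of bolt_d in the frame of tub_floor between -0.06 and 0.06 m and y of bolt_d in the frame of tub_floor between -0.06 and 0.06 m and z of bolt_d in the frame of tub_floor between -0.005 and 0.05 m and x of bolt_e in the frame of tub_floor between -0.06 and 0.06 m and y of bolt_e in the frame of tub_floor between -0.06 and 0.06 m and z of bolt_e in the frame of tub_floor between -0.005 and 0.05 m and value of joint cover below 0.008 m), for 0.2 s.
3. the key is wound up to its stop (value of joint key above 6.3 rad), for 0.2 s.
At the end, for the whole second after the job is handed in: All bolts present lie in the tub (origins inside its 120 x 120 mm walls, below its rim), the cover is shut to within 8 mm, the brake lever stands at the back (over 0.85 rad of 1.0), and the key is wound to within 0.3 rad of its stop (beyond 6.3 rad) and stays there (all of step 2 and value of joint brake above 0.85 rad and value of joint key above 6.3 rad and velocity of joint key between -0.05 and 0.05 rad/s); the robot touches nothing.
It fails at once if the router bit is shifted more than 5 cm (distance of router_bit_loose from where it was at the start of the episode above 0.05 m).
It fails at once if the tape measure is shifted more than 5 cm (distance of tape_measure_loose from where it was at the start of the episode above 0.05 m).
It fails at once if the hex key is shifted more than 5 cm (distance of hex_key_loose from where it was at the start of the episode above 0.05 m).
Of bolt_a, bolt_b, bolt_c, bolt_d, bolt_e only 2 to 4 are there at a start; the rules pass over those that are not, and their reading is None.
At some moment in a run one of bolt_a, bolt_b, bolt_c, bolt_d, bolt_e may be knocked a few centimetres aside while the robot is not near it.
Once in a run the grip may slacken for a moment while it holds something.
It also fails if it takes over 210 s, if anything falls off the work surface, if the arm or the gripper's body presses on something with over 40 N, if the wrist force passes 120 N, or if a joint passes its speed limit or range.

## Working session

There is one attempt and no reset: what is moved stays moved. The work goes in short steps, each a Python script; the robot and the scene stay as the last script left them, time stands still between calls to the robot, and variables do not carry over. Pictures are saved under pics/ and viewed, at most 17 in all, crops included, and the job is handed in when it is done.

```bash
mkdir -p pics; cat > h.py <<'E'
import numpy as np, cv2
from rig import manip as m
from scipy.spatial.transform import Rotation as R
def down(yaw): # tool z down, tool y at yaw+90 ; tool x along yaw
    return (R.from_euler('z',yaw)*R.from_euler('x',np.pi)).as_rotvec()
def shot(name):
    T=np.eye(4);T[:3,:3]=R.from_rotvec(m.get_ee_rot()).as_matrix();T[:3,3]=m.get_position()
    c=m.camera(name)
    c['T']=T@np.array(c['mount']) if name=='wrist' else np.array(c['cam_to_world'])
    return c
def save(c,fn,s=1.5): cv2.imwrite('pics/'+fn,cv2.resize(c['image'][:,:,::-1],None,fx=s,fy=s))
def K(c): return np.array([[c['fx'],0,c['cx']],[0,c['fy'],c['cy']],[0,0,1.]])
def ray(c,u,v):
    p=cv2.undistortPoints(np.array([[[u,v]]],float),K(c),np.array([c['k1'],0,0,0.]))[0,0]
    return c['T'][:3,3],c['T'][:3,:3]@np.array([p[0],p[1],1])
def plane(c,u,v,z):
    o,d=ray(c,u,v); return o+d*(z-o[2])/d[2]
def proj(c,P):
    P=np.atleast_2d(P); q=(P-c['T'][:3,3])@c['T'][:3,:3]
    return cv2.projectPoints(q,np.zeros(3),np.zeros(3),K(c),np.array([c['k1'],0,0,0.]))[0][:,0]
E
python3 - <<'E'
from h import *
for n in ['scene','side','wrist']:
    c=shot(n); save(c,n+'0.png'); print(n,c['fx'],c['k1'],c['T'].round(3).tolist())
print(m.get_ee_rot(),m.get_position(),m.get_time())
E
```

```text
scene 471.60686881231436 0.048840981607141766 [[-0.767, -0.313, 0.559, -0.238], [-0.641, 0.357, -0.68, 0.941], [0.013, -0.88, -0.475, 0.757], [0.0, 0.0, 0.0, 1.0]]
side 349.4940828056743 0.027397512310702213 [[0.855, -0.255, 0.451, 0.062], [-0.517, -0.38, 0.767, -0.828], [-0.024, -0.889, -0.457, 0.603], [0.0, 0.0, 0.0, 1.0]]
wrist 313.3351095301014 0.015852537518274645 [[1.0, 0.001, -0.001, 0.625], [0.0, -0.951, -0.309, 0.08], [-0.002, 0.309, -0.951, 0.374], [0.0, 0.0, 0.0, 1.0]]
[-2.22090742e+00 -2.22082880e+00  1.14397042e-03] [6.24634302e-01 3.93171701e-05 2.52743143e-01] 0.15
```

View pics/scene0.png

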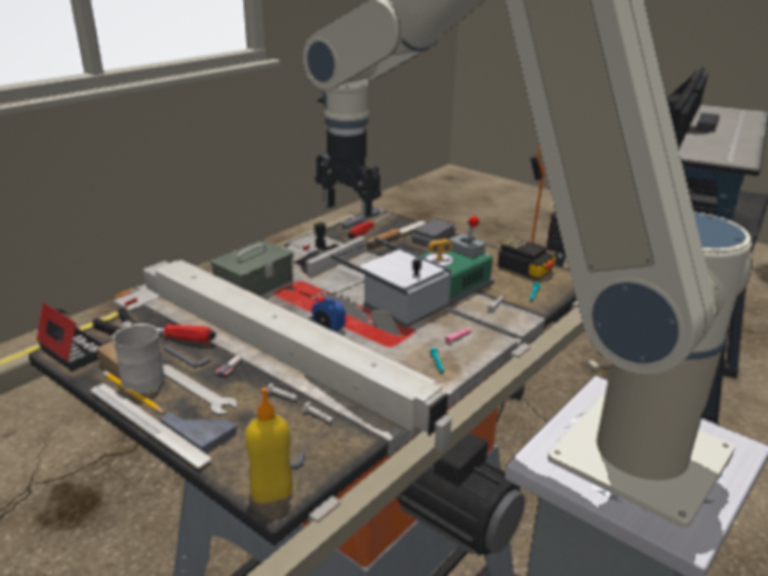

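View pics/side0.png

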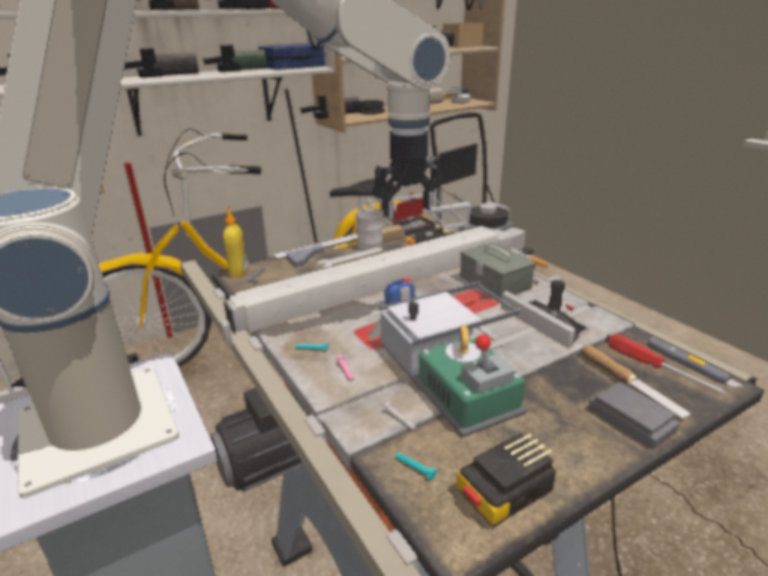

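View pics/wrist0.png

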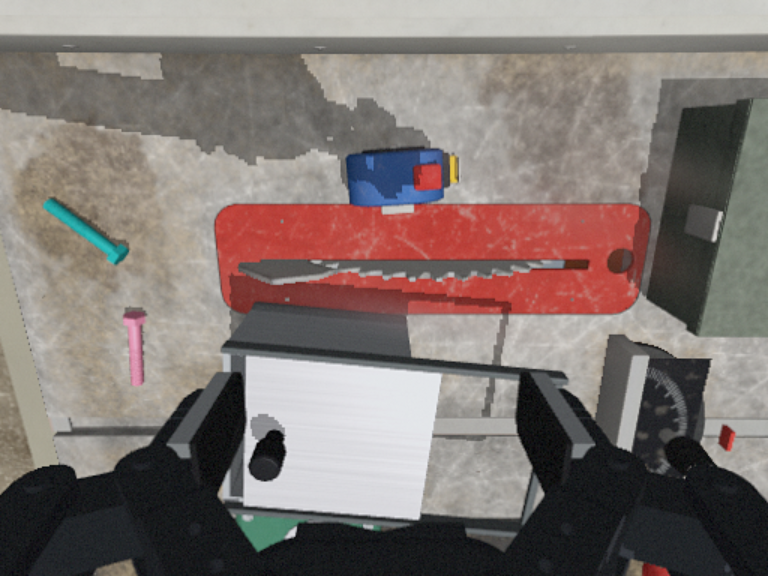

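```bash
python3 - <<'E'
from h import *
a=shot('scene');b=shot('side')
def tri(p,q):
    o1,d1=ray(a,*p);o2,d2=ray(b,*q)
    s=np.linalg.lstsq(np.c_[d1,-d2],o2-o1,rcond=None)[0]
    return ((o1+s[0]*d1+o2+s[1]*d2)/2).round(3),np.linalg.norm(o1+s[0]*d1-o2-s[1]*d2).round(4)
print('ball',tri((474/1.5,222/1.5),(484/1.5,342/1.5)))
print('knob',tri((417/1.5,267/1.5),(413/1.5,311/1.5)))
print('key',tri((439/1.5,247/1.5),(465/1.5,340/1.5)))
for p in [(281,390),(318,410),(230,365),(495,303)]: print('scene',p,plane(a,p[0]/1.5,p[1]/1.5,.008).round(3))
print('side',plane(b,400/1.5,413/1.5,.008).round(3))
q=m.get_ee_rot()
for i,p in enumerate([(0.6,-0.15,0.40),(0.5,0.42,0.40)]):
    m.move_to(p,q); c=shot('wrist'); np.save(f'w{i}.npy',c,allow_pickle=True); save(c,f'w{i}.png')
print(m.get_time())
E
```

```text
ball (array([ 0.54 , -0.329,  0.145]), np.float64(0.0065))
knob (array([ 0.546, -0.13 ,  0.103]), np.float64(0.003))
key (array([ 0.573, -0.25 ,  0.097]), np.float64(0.0016))
scene (281, 390) [0.541 0.265 0.008]
scene (318, 410) [0.452 0.263 0.008]
scene (230, 365) [0.67  0.273 0.008]
scene (495, 303) [ 0.423 -0.256  0.008]
side [ 0.432 -0.259  0.008]
3.2833
```

View pics/w0.png

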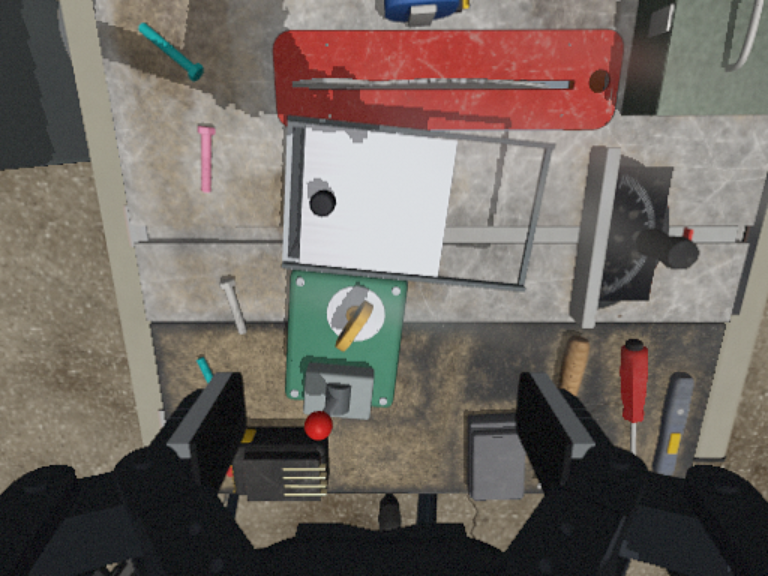

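View pics/w1.png

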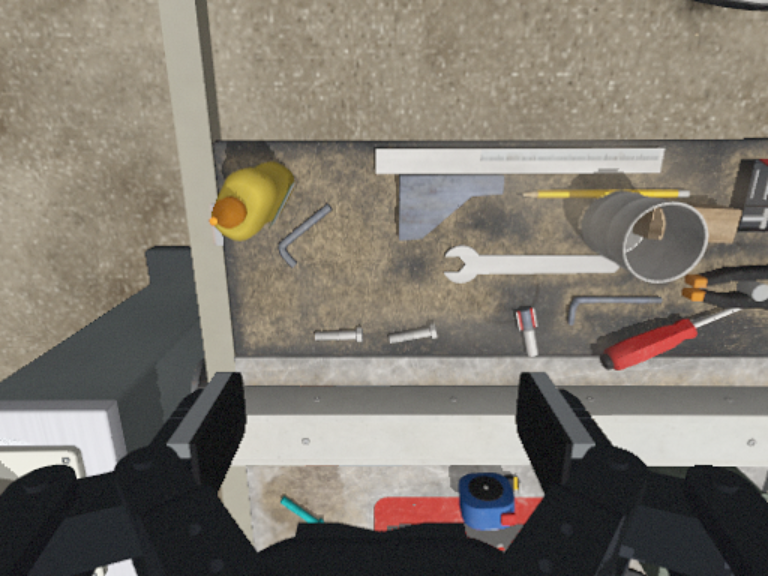

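```bash
python3 - <<'E'
from h import *
c=np.load('w0.npy',allow_pickle=True).item(); d=np.load('w1.npy',allow_pickle=True).item()
f=lambda c,u,v,z: plane(c,u/1.5,v/1.5,z)
for n,u,v,z in [('knobtop',322,203,.117),('ball',318,425,.142),('s1',300,283,.074),('s2',395,291,.074),('s3',383,401,.074),('s4',292,392,.074),('g1',294,269,.072),('g2',408,277,.072),('g4',287,398,.072),('tubfl',287,122,.09),('tubbl',552,146,.09),('tubbr',523,288,.09),('tubfr',284,263,.09),('w1',366,306,.118),('w2',343,346,.118),('bhead',228,282,.008),('btip',240,332,.006)]:
    print(n,f(c,u,v,z).round(4)[:2])
for n,u,v in [('h1',358,334),('t1',316,336),('h2',433,331),('t2',390,339)]: print(n,f(d,u,v,.007).round(4)[:2])
E
```

```text
knobtop [ 0.549  -0.1275]
ball [ 0.5406 -0.331 ]
s1 [ 0.5186 -0.2132]
s2 [ 0.6135 -0.2215]
s3 [ 0.6017 -0.3476]
s4 [ 0.5036 -0.3366]
g1 [ 0.513  -0.1992]
g2 [ 0.6264 -0.2074]
g4 [ 0.4973 -0.3452]
tubfl [ 0.518  -0.0618]
tubbl [ 0.7491 -0.0817]
tubbr [ 0.7363 -0.2128]
tubfr [ 0.5073 -0.1881]
w1 [ 0.5858 -0.221 ]
w2 [ 0.5638 -0.2612]
bhead [ 0.4243 -0.2333]
btip [ 0.4317 -0.2964]
h1 [0.4736 0.2689]
t1 [0.4234 0.2664]
h2 [0.5629 0.2728]
t2 [0.5118 0.2624]
```

```bash
cat >> h.py <<'E'
YAW=-0.086; O=np.array([0.5658,-0.205,0]); A=R.from_euler('z',YAW).as_matrix()
S=lambda x,y,z: O+A@np.array([x,y,z])      # shaker->world
iS=lambda p: A.T@(np.asarray(p)-O)
def red(c):
    h=cv2.cvtColor(c['image'],cv2.COLOR_RGB2HSV)
    k=cv2.inRange(h,(0,170,90),(6,255,255))|cv2.inRange(h,(174,170,90),(180,255,255))
    n,l,s,ce=cv2.connectedComponentsWithStats(k); return [(ce[i],s[i,4],s[i,2:4]) for i in range(1,n) if s[i,4]>60]
E
python3 - <<'E'
from h import *
q=down(np.pi+YAW)
m.command_gripper(0.0)
m.move_to(S(-.09,-.12,.26),q)
print(m.get_joint_positions())
c=shot('wrist'); save(c,'b.png')
for ce,a,s in red(c): print(ce,a,s,iS(plane(c,*ce,.142)).round(4))
E
```

```text
[-6.17599795e-01  3.25183962e-01  1.76204204e+00  1.35017472e-04
  1.05402446e+00 -2.10286656e+00]
[111.23809524 121.20634921] 63 [20  7] [-0.1445 -0.2256  0.142 ]
[506.46231156 170.55778894] 199 [15 40] [-0.1064  0.0792  0.142 ]
[503.53488372 279.27131783] 129 [14 29] [-0.0077  0.1009  0.142 ]
[501.28723404 305.03191489] 94 [13 24] [0.0192 0.1054 0.142 ]
[452.68141593 336.22566372] 226 [28 25] [0.0546 0.0686 0.142 ]
```

View pics/b.png

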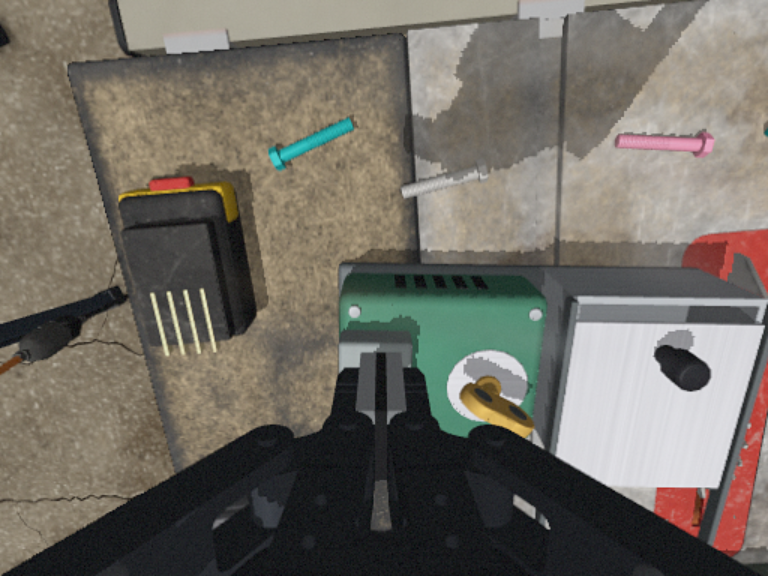

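```bash
python3 - <<'E'
from h import *
m.servo_line(S(-.09,-.121,.156),rate=.15)
f0=np.array(m.get_contact_force())
x=-.06
m.servo_line(S(x,-.121,.156))
while x<.03:
    x+=.004; m.servo_line(S(x,-.121,.156),rate=.05)
    f=A.T@(np.array(m.get_contact_force())-f0)
    print(round(x,3),f.round(1))
    if f[0]<-10: break
m.hold(.2)
m.servo_line(S(-.06,-.121,.2),rate=.2)
m.move_to(S(-.02,.0,.42),down(np.pi/2))
a=shot('side'); save(a,'side1.png',1)
c=shot('wrist'); save(c,'w2.png'); np.save('w2.npy',c,allow_pickle=True)
b=shot('scene')
for n,cc in (('w',c),('side',a),('scene',b)):
  for ce,ar,s in red(cc): print(n,ce,ar,s,iS(plane(cc,*ce,.142)).round(3))
print(m.get_time())
E
```

```text
-0.056 [-0.1  0.7 -0.4]
-0.052 [ 0.5  0.2 -1.2]
-0.048 [-0.1  1.  -0.1]
-0.044 [-0.1  0.3 -0.9]
-0.04 [ 0.   0.4 -0.1]
-0.036 [ 0.3 -0.6  0.2]
-0.032 [ 0.1 -0.8 -0.1]
-0.028 [ 0.5 -0.2 -0. ]
-0.024 [-0.1 -0.6  0.4]
-0.02 [0.1 0.  0.2]
-0.016 [-0.3  0.1  0.4]
-0.012 [-0.   0.8  0.2]
-0.008 [-0.   0.1  0.5]
-0.004 [-0.5  0.4 -0.4]
0.0 [-0.1 -0.4  0.5]
0.004 [-6.5 -0.3  3. ]
0.008 [-19.2  -1.   11.6]
w [245.14751286   5.69125214] 583 [66 24] [-0.044  0.165  0.142]
w [313.37234043   7.65957447] 94 [22 13] [0.032 0.17  0.142]
w [345.88942308   5.31009615] 416 [55 13] [0.068 0.175 0.142]
w [419.43809524  10.41428571] 210 [21 24] [0.151 0.177 0.142]
w [442.15873016   6.96825397] 126 [18 19] [0.175 0.182 0.142]
w [248.53030303  28.45454545] 132 [33 12] [-0.039  0.143  0.142]
w [450.20032051 223.06089744] 624 [19 51] [ 0.258 -0.075  0.142]
w [279.66489362 241.09574468] 188 [18 17] [ 0.027 -0.123  0.142]
side [ 92.02173913 138.56521739] 92 [16 58] [-0.439  0.858  0.142]
side [425.65116279 234.98449612] 129 [28 14] [ 0.176 -0.248  0.142]
scene [240.91304348 152.        ] 69 [13  9] [0.133 0.079 0.142]
scene [199.50884956 196.13274336] 226 [28 17] [-0.007  0.371  0.142]
scene [ 36.88435374 219.46598639] 294 [23 35] [0.174 0.733 0.142]
scene [250.26996198 221.60456274] 263 [43 19] [-0.197  0.365  0.142]
scene [124.58874459 221.32034632] 231 [30 10] [0.019 0.586 0.142]
14.6083
```

View pics/w2.png

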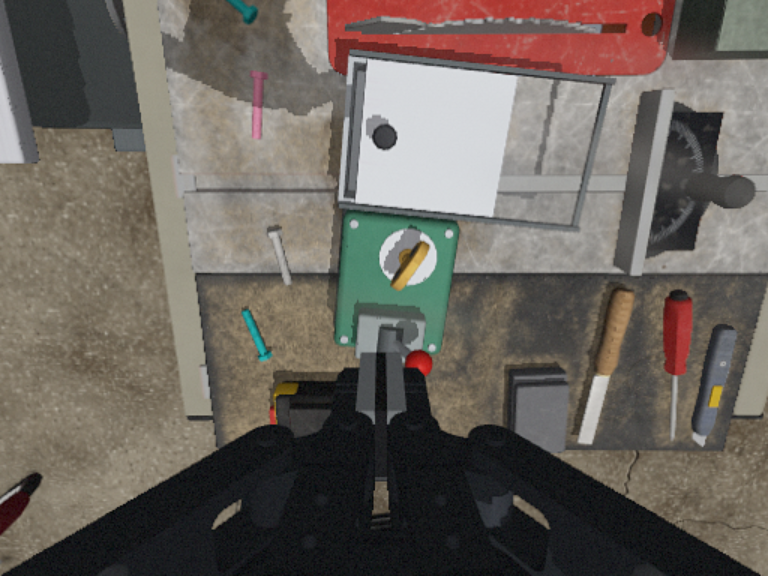

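```bash
python3 - <<'E'
from h import *
c=np.load('w2.npy',allow_pickle=True).item()
k=iS(plane(c,385/1.5,137/1.5,.117)); print('knob',k.round(4))
for u,v in [(425,245),(397,288),(408,257)]: print('key',iS(plane(c,u/1.5,v/1.5,.116)).round(4))
for u,v in [(355,224),(449,233),(432,347),(343,339)]: print('s',iS(plane(c,u/1.5,v/1.5,.074)).round(4))
for u,v in [(349,54),(612,82),(578,228),(341,206)]: print('t',iS(plane(c,u/1.5,v/1.5,.09)).round(4))
q=down(np.pi/2+YAW)
m.command_gripper(.06)
m.move_to(S(k[0],k[1],.2),q); m.servo_line(S(k[0],k[1],.116),rate=.1)
m.command_gripper(0.0,40)
print('w',m.get_width(),iS(m.get_position()),m.get_contact_force())
x,y=iS(m.get_position())[:2]
while x<.066:
    x=min(x+.01,.0665); m.servo_line(S(x,y,.116),rate=.1)
    f=A.T@np.array(m.get_contact_force())
    if f[0]<-15: break
print(x,f,iS(m.get_position()),m.get_width())
np.save('knob.npy',np.array([x,y]))
m.command_gripper(.06)
m.servo_line(S(x,y,.22),rate=.2)
m.move_to(S(-.02,.0,.42),down(np.pi/2))
c=shot('wrist'); save(c,'w3.png')
print(m.get_time())
E
```

```text
knob [-0.023   0.0751  0.117 ]
key [ 0.0224 -0.0165  0.116 ]
key [ 0.0007 -0.0605  0.116 ]
key [ 0.008  -0.0293  0.116 ]
s [-0.0451 -0.0107  0.074 ]
s [ 0.0499 -0.0116  0.074 ]
s [ 0.0481 -0.1386  0.074 ]
s [-0.0493 -0.1376  0.074 ]
t [-0.0601  0.1403  0.09  ]
t [0.172  0.1375 0.09  ]
t [0.1708 0.0071 0.09  ]
t [-0.0591  0.0085  0.09  ]
w 0.020451878402493778 [-0.02270633  0.07505675  0.11663505] [-1.41565097  0.88348281  5.79204197]
0.0665 [ 1.40546826 -7.17717592  7.16277298] [0.06697965 0.07378343 0.11664116] 0.020424081040073542
21.9083
```

View pics/w3.png

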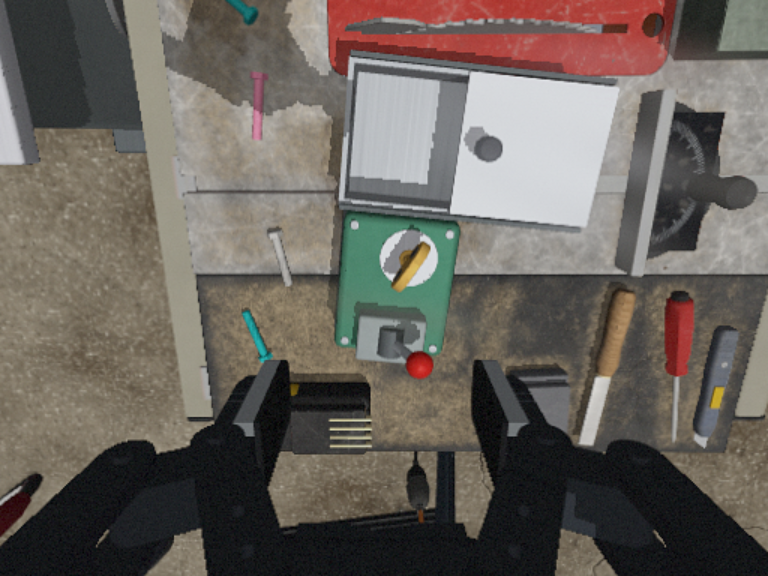

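```bash
cat >> h.py <<'E'
def pick(x,y,th,z=.026,op=.045,hov=.14):
    yaw=th; 
    j=lambda w: abs(np.arctan2(y,x)-(w-np.pi/2))
    yaw=min([th+k*np.pi for k in range(-3,4)],key=j); q=down(yaw)
    m.command_gripper(op,60)
    m.move_to((x,y,hov),q); m.servo_line((x,y,z),rate=.12)
    print('at',m.get_position().round(4),'F',np.round(m.get_contact_force(),1))
    m.command_gripper(0.,60); w=m.get_width()
    m.servo_line((x,y,hov+.02),rate=.15); m.hold(.2)
    print('w',w,m.get_width(),m.get_grip_force()); return m.get_width()
def drop(tx,ty,yaw):
    q=down(YAW+yaw)
    m.move_to(S(tx,ty,.19),q); print('carry w',m.get_width())
    m.servo_line(S(tx,ty,.066),rate=.12)
    print('in w',m.get_width(),'F',np.round(m.get_contact_force(),1))
    m.command_gripper(.035); m.servo_line(S(tx,ty,.2),rate=.2)
E
python3 - <<'E'
from h import *
c=np.load('w2.npy',allow_pickle=True).item()
h=plane(c,275/1.5,230/1.5,.009); t=plane(c,287/1.5,283/1.5,.006)
d=h-t; print(h,t,np.linalg.norm(d)); p=(h+t)/2; th=np.arctan2(d[1],d[0])
w=pick(p[0],p[1],th)
if w>.006: drop(-.01,.075,np.pi/2)
d=np.load('w1.npy',allow_pickle=True).item()
for v in (357,386,415,464):
  for z in (0,.04,.06): print(v,z,plane(d,340/1.5,v/1.5,z).round(3)[1],end=' ')
m.move_to((.47,.40,.27),down(np.pi/2)); c=shot('wrist'); np.save('w4.npy',c,allow_pickle=True); save(c,'w4.png')
m.get_time()
E
```

```text
[ 0.42446606 -0.23119876  0.009     ] [ 0.43371006 -0.29598445  0.006     ] 0.06551058533546077
at [ 0.4295 -0.2639  0.0266] F [0.3 0.2 0.3]
w 0.006847142183956579 0.007231492813047923 58.630176186561584
carry w 0.006837709256812567
in w 0.007163586066606688 F [-0.7  0.3  0.4]
357 0 0.235 357 0.04 0.255 357 0.06 0.265 386 0 0.195 386 0.04 0.218 386 0.06 0.23 415 0 0.153 415 0.04 0.179 415 0.06 0.193 464 0 0.078 464 0.04 0.11 464 0.06 0.126
```

View pics/w4.png

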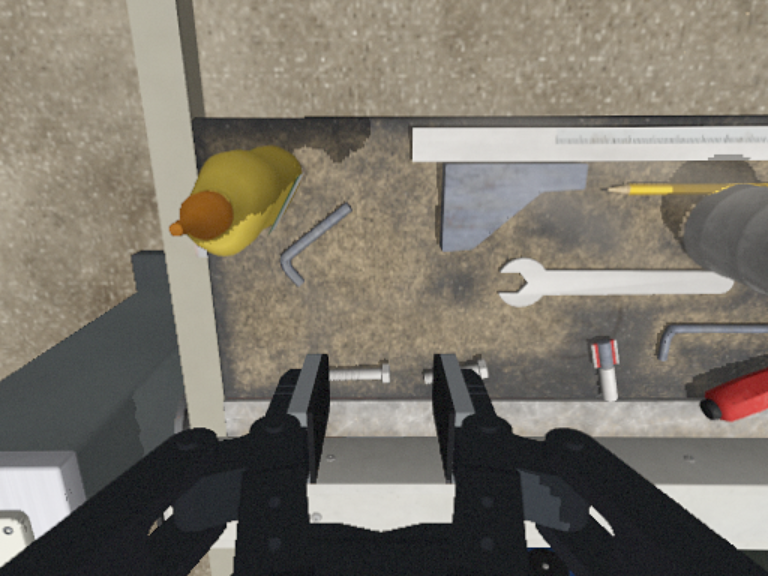

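```bash
python3 - <<'E'
from h import *
c=np.load('w4.npy',allow_pickle=True).item()
for n,u,v,z in [('h1',387,371,.009),('s1',332,375,.006),('h2',484,369,.009),('s2',428,377,.006),('fbot',400,437,0),('ftop',400,485,.05),('ftop',400,485,.07)]: print(n,plane(c,u/1.5,v/1.5,z).round(4))
a=shot('scene') # fence height: near-end of fence, scene pixels
for z in (.04,.05,.06,.07,.08): print(z,plane(c,400/1.5,485/1.5,z).round(3)[:2], proj(c,[[.3,.185,z]])*1.5)
E
```

```text
h1 [0.4764 0.2712 0.009 ]
s1 [0.4259 0.2655 0.006 ]
h2 [0.5645 0.2733 0.009 ]
s2 [0.5142 0.2634 0.006 ]
fbot [0.4895 0.1942 0.    ]
ftop [0.4877 0.1808 0.05  ]
ftop [0.4867 0.1983 0.07  ]
0.04 [0.488 0.172] [[191.23846221 473.77214065]]
0.05 [0.488 0.181] [[186.84628249 481.6942409 ]]
0.06 [0.487 0.19 ] [[182.24302194 489.99526174]]
0.07 [0.487 0.198] [[177.41291876 498.7033723 ]]
0.08 [0.486 0.207] [[172.3385854  507.84963557]]
```

```bash
python3 - <<'E'
from h import *
w=pick(.448,.2685,np.radians(4.5))
if w>.005: drop(-.01,.1,np.pi)
m.move_to((.47,.40,.27),down(np.pi/2)); m.command_gripper(.085); c=shot('wrist'); np.save('w5.npy',c,allow_pickle=True); save(c,'w5.png')
print(m.get_time())
E
```

```text
at [0.4484 0.2688 0.0265] F [0.  0.3 0.8]
w 0.007141834356474119 0.006901884965490911 58.674631118774414
carry w 0.006963178966871419
in w 0.007233479323931276 F [ 0.1  0.6 -0.4]
42.5
```

View pics/w5.png

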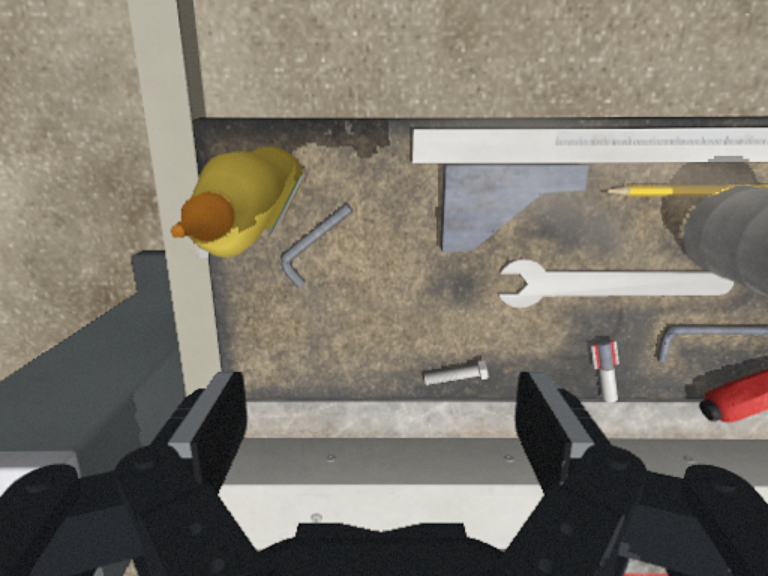

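```bash
python3 - <<'E'
from h import *
c=np.load('w5.npy',allow_pickle=True).item()
h=plane(c,486/1.5,369/1.5,.009); t=plane(c,424/1.5,379/1.5,.005); p=(h+t)/2; d=h-t; print(h,t)
w=pick(p[0],p[1],np.arctan2(d[1],d[0]))
if w>.005: drop(-.01,.05,np.pi)
m.move_to(S(-.02,-.03,.40),down(np.pi/2)); m.command_gripper(.085); c=shot('wrist'); np.save('w6.npy',c,allow_pickle=True); save(c,'w6.png')
print(m.get_time())
E
```

```text
[0.56605812 0.27418307 0.009     ] [0.51045301 0.26163099 0.005     ]
at [0.5388 0.2682 0.0267] F [-0.3  0.5  0.1]
w 0.0070656151290718885 0.007050184697905311 58.67286264896393
carry w 0.006636731386397141
in w 0.006785230023821818 F [ 0.4  0.2 -1.1]
53.2833
```

View pics/w6.png

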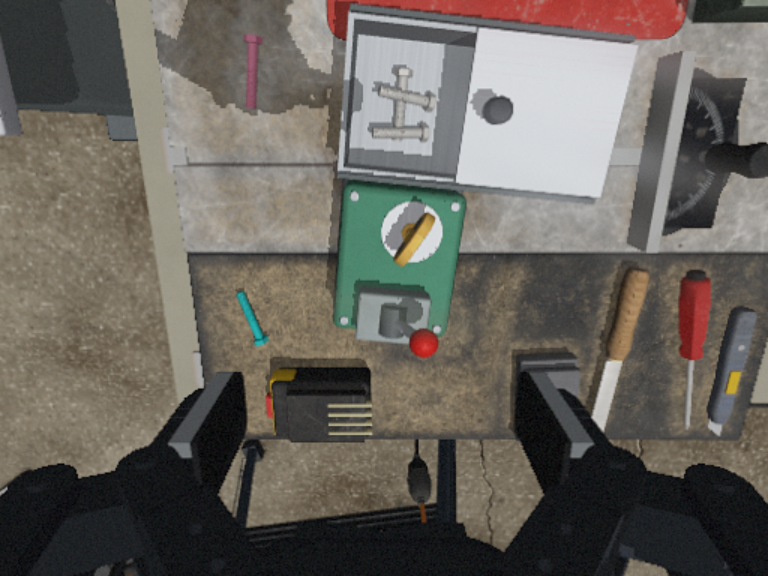

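```bash
python3 - <<'E'
from h import *
c=np.load('w6.npy',allow_pickle=True).item()
k=iS(plane(c,498/1.5,110/1.5,.117)); print('knob',k.round(4))
q=down(np.pi/2+YAW)
m.command_gripper(.06)
m.move_to(S(.066,.0735,.2),q); m.servo_line(S(.066,.0735,.116),rate=.1)
m.command_gripper(0.0,50); print(m.get_width())
x=.066
while x>-.052:
    x-=.008 if x>-.03 else .003; y=.0735+(.066-x)*.02; m.servo_line(S(x,y,.116),rate=.1)
    f=A.T@np.array(m.get_contact_force())
    if x<-.03: print(round(x,4),f.round(1))
    if f[0]>18: break
print(iS(m.get_position()),m.get_width())
m.command_gripper(.06)
m.servo_line(S(x,y,.22),rate=.2)
m.move_to(S(.01,-.13,.30),down(np.pi/2)); m.command_gripper(.085)
c=shot('wrist'); save(c,'w7.png'); np.save('w7.npy',c,allow_pickle=True)
print(m.get_time())
E
```

```text
knob [0.0662 0.0737 0.117 ]
0.020068660416410547
-0.033 [-0.3 -3.9 12.5]
-0.036 [-0.5 -2.4 12.3]
-0.039 [-0.1 -3.7 12.8]
-0.042 [ 1.4 -3.1  8.9]
-0.045 [12.9 -2.  -1.6]
-0.048 [ 23.4  -1.1 -11. ]
[-0.04265018  0.0751828   0.11688951] 0.02051394235185336
63.0083
```

View pics/w7.png

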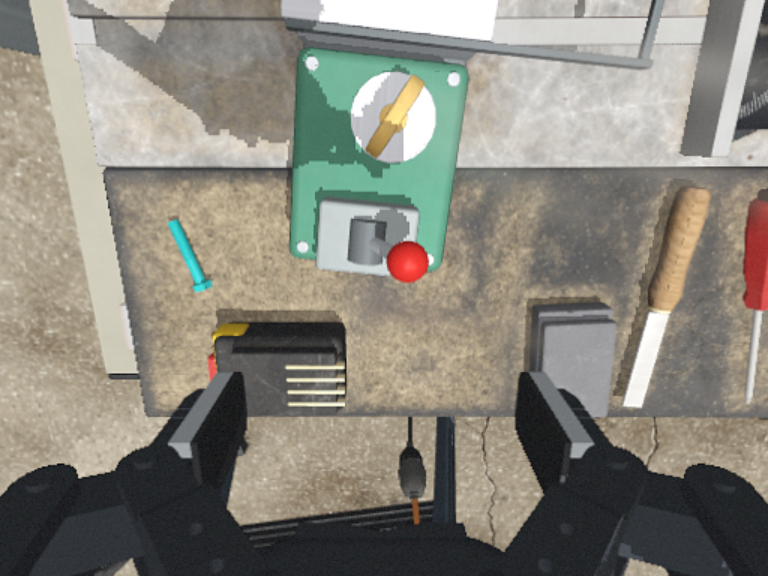

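```bash
cat >> h.py <<'E'
def wind(tmax=.5,lim=2.42,step=.1):
    j=np.array(m.get_joint_positions()); t0=m.get_torque()[2]; log=[]; turned=0; stop=False
    while j[5]+step<lim:
        j[5]+=step; m.set_joints(j); turned+=step
        t=m.get_torque()[2]; log.append(round(float(t),2))
        if abs(t-t0)>tmax: stop=True; break
    print('t0',round(t0,3),'turned',round(turned,2),'stop',stop,'j6',m.get_joint_positions()[5],'w',m.get_width(),'time',m.get_time(),'F',np.round(m.get_contact_force(),1)); print(log)
    return stop,turned
E
python3 - <<'E'
from h import *
c=np.load('w7.npy',allow_pickle=True).item()
P=lambda u,v,z: plane(c,u/1.5,v/1.5,z)
a=P(412,82,.118);b=P(377,147,.118);print('wing',(a+b)/2,np.linalg.norm(a-b),iS((a+b)/2),'disc',P(393,117,.074),iS(P(393,117,.074)))
p=(a+b)/2; d=a-b; th=np.arctan2(d[1],d[0]); print(np.degrees(th))
p=(p+P(393,117,.074))/2
np.save('key.npy',np.r_[p[:2],th])
m.command_gripper(.04,90)
m.move_to((p[0],p[1],.17),down(th)); print(m.get_joint_positions()[5])
m.servo_line((p[0],p[1],.109),rate=.1); print(np.round(m.get_contact_force(),1))
m.command_gripper(0.,90); print(m.get_width(),m.get_position()-np.r_[p[:2],.109],np.round(m.get_contact_force(),1),np.round(m.get_torque(),3))
wind(lim=.5)
E
```

```text
wing [ 0.57296716 -0.24559837  0.118     ] 0.04252457717606305 [ 0.01062783 -0.03983272  0.118     ] disc [ 0.57339049 -0.24545634  0.074     ] [ 0.01103739 -0.03965485  0.074     ]
60.6249984447325
0.08664294642227165
[0.3 0.5 0.1]
0.008626042653961311 [ 0.00057417 -0.00026964  0.0009493 ] [-1.3 -0.6  6.7] [-0.008  0.139 -0.04 ]
t0 -0.04 turned 0.4 stop False j6 0.48352992819654106 w 0.008856330773986811 time 66.3333 F [ 2.9 -2.9 -2.3]
[-0.06, 0.01, -0.07, -0.06]
```

```bash
python3 - <<'E'
from h import *
p=np.load('key.npy')
s,t=wind()
if not s:
    m.command_gripper(.04); m.servo_line((p[0],p[1],.16),rate=.15)
    c=shot('wrist'); save(c,'w8.png')
    print(m.get_time())
E
```

```text
t0 -0.063 turned 1.9 stop False j6 2.378904505744474 w 0.008644540394793829 time 71.0833 F [ -1.4 -12.1  -2.8]
[-0.04, -0.02, -0.09, -0.07, -0.05, 0.01, -0.07, -0.1, -0.04, -0.02, -0.04, -0.03, -0.05, -0.09, -0.05, -0.07, -0.03, -0.05, -0.06]
72.025
```

View pics/w8.png

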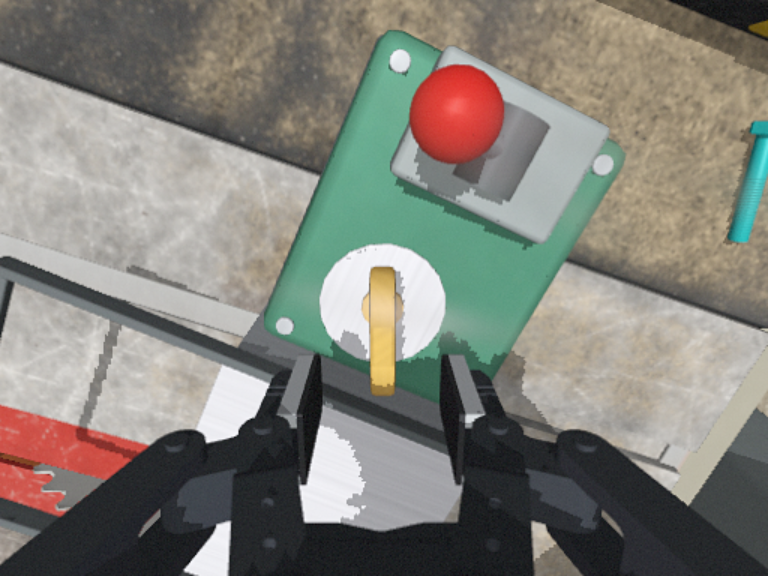

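```bash
python3 - <<'E'
from h import *
p=np.load('key.npy')
c=shot('wrist'); print('disc',plane(c,383/1.5,303/1.5,.075),'wingtop',plane(c,382.5/1.5,330/1.5,.118),p)
j=np.array(m.get_joint_positions()); j[5]-=np.pi; m.set_joints(j)
m.servo_line((p[0],p[1],.109),rate=.1)
m.command_gripper(0.,90); print(m.get_width(),np.round(m.get_contact_force(),1))
s,t=wind()
if not s:
    m.command_gripper(.04); m.servo_line((p[0],p[1],.16),rate=.15)
E
```

```text
disc [ 0.57247298 -0.24768801  0.075     ] wingtop [ 0.57450999 -0.2524037   0.118     ] [ 0.57317882 -0.24552736  1.05810583]
0.008563308585018069 [-5.3 -2.1  6.2]
t0 0.17 turned 2.4 stop True j6 1.633643117036026 w 0.00857285938285971 time 81.7583 F [ 7.3 -4.7 -6.4]
[-0.0, -0.01, -0.0, -0.01, -0.09, -0.03, -0.08, -0.04, -0.06, -0.02, -0.04, -0.07, -0.07, -0.0, -0.02, -0.05, -0.02, -0.05, -0.04, 0.0, 0.0, -0.01, 0.04, 1.73]
```

```bash
python3 - <<'E'
from h import *
p=np.load('key.npy')
m.hold(.4); print(m.get_torque()[2],m.get_joint_positions()[5])
m.command_gripper(.04); m.servo_line((p[0],p[1],.17),rate=.15)
c=shot('wrist'); save(c,'w9.png')
m.move_to(S(-.05,.05,.40),down(np.pi/2)); c=shot('wrist'); save(c,'w10.png'); print(m.get_time())
E
```

```text
1.683127318727143 1.6331934487969109
84.9167
```

View pics/w9.png

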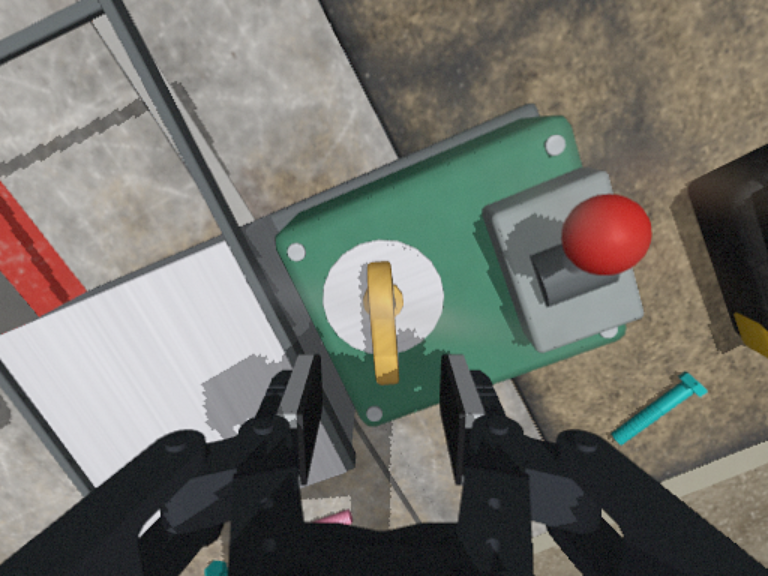

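View pics/w10.png

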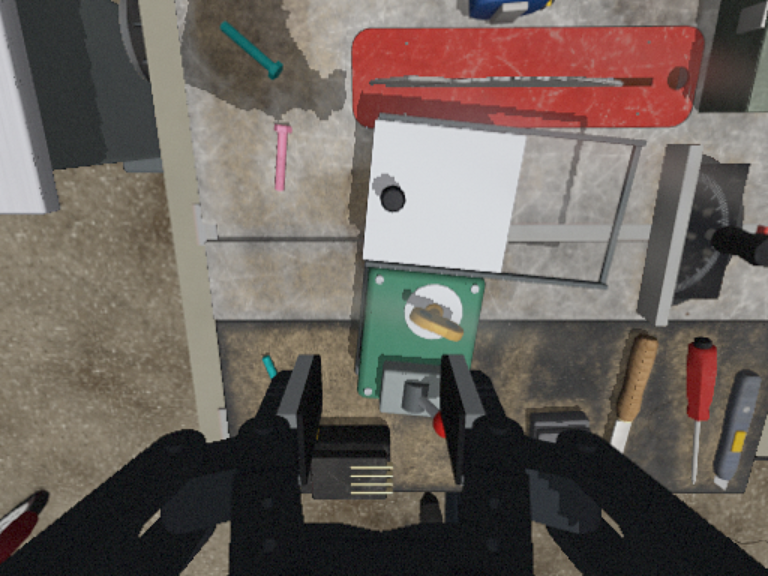

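```bash
python3 -c "
from h import *
m.hold(.5); print(m.sign_off())"
```

```text
the job is handed in; nothing more can be done
None
```

The job is handed in, but the judge's verdict did not come back: the brake lever is fully back, all three bolts found are in the tub with the cover shut, and the key is wound until it stopped hard; the router bit, tape measure and hex keys were not touched.

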